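# Wedge a thin-walled tube tight in the welding jig

## Robot

A 7-joint arm with a two-finger parallel gripper is mounted at the origin on the work surface. World frame = base frame: x ahead of the robot, y to its left, z up, the work surface at z = 0. Lengths are in m, angles in degrees, forces in N, time in s.
With the tool pointing down it reaches from about 0.425 to 0.875 m from the base axis. Payload 4.7 kg.
Tool frame: the origin (TCP) lies on the centre line of the jaws, within the pads' length; the fingertips stand 8 mm ahead of it and the grasp point (between the pads) lies 11 mm behind it; z points along the fingers, x is the direction in which the jaws open and shut, and the axes are right-handed (so a half turn about z gives the same grasp; the last joint's range is limited). The gripper opens to 87 mm and grips with 3 to 60 N. Pads are 19 mm wide; open, the fingers measure 117 mm over their backs; the gripper's body (75 mm by 190 mm) begins 51 mm behind the grasp point.
Start: joints at [0.808, 18.392, -4.016, 83.108, 1.295, 78.541, -3.26], TCP at [0.65, -0, 0.231] pointing down, gripper open.
Joint ranges: [-163.93, 163.93], [-17.29, 119.83], [-79.2, 71.16], [3.27, 140.29], [-89.18, 269.18], [5.43, 117.66], [-154.24, 154.24]. Speed limits (degrees/s): [147.25, 147.25, 180, 180, 180, 180, 180].

## Interface

Orientations are given as [roll, pitch, yaw] about the fixed x, y, z axes, in that order (R = Rz(yaw) Ry(pitch) Rx(roll)).
In Python, from cell import telemetry, read_camera, get_calibration, sign_off gives the robot as it stands. The module is installed in compiled form; this text tells all that it offers.
- The arm moves only by the tool carry_out, never from a script. Its arguments are lists of equal length, an entry for each row: "translation": the shift along the tool's x, y, z in cm, a list of three; "turn": the turn about the tool's z in rad; "gripper": the opening, from 0 (shut) to 1 (fully open). In form: {"translation": [[dx, dy, dz], ...], "turn": [turn, ...], "gripper": [gripper, ...]}. A call has 1 to 5 rows; each row is the pose to reach, as a shift and turn from the pose commanded when the call began, along the tool's axes at that moment; what a row does not reach only later rows make up. A row lasts 1/8 s, in which the tool goes at most 62.5 mm and 10.7 degrees, less where a joint would pass 70% of its speed; a pose out of reach is approached as far as the arm can. A call with a gripper value outside its range is refused whole. The fingers move at their own pace and stop on an object; "squeeze" is the grip in N (left out, the last holds). Time passes only in rows, so rows that repeat a pose let the fingers close. It gives the time, the measured TCP pose, the force and the opening at its end, in the units of the state.
- telemetry.get_obs(): the state, without advancing time (a new reading comes with each control period).
- read_camera(name): name is "scene" or "side" or "wrist"; returns the picture (400x640x3 uint8, red, green, blue); there is no depth.
- get_calibration(name): a dict with "fx", "fy", "cx", "cy" (pixels), "R" (3x3) and "t" (3): a world point X has camera coordinates R X + t. Camera axes: x right, y down, z forward; pixel columns grow to the right and rows downward; lengths in m; the calibration is good to about 2 mm. A picture is of the moment at which its call begins: read the wrist's pose just before it. get_calibration takes no time and is no camera call; for the wrist camera it gives the pose at the moment of the call.
- sign_off(): hands the job in, once; it reports no verdict.
The state is a dict: "time_s": time; "qpos": joint angles; "joint_velocities": joint speeds; "effort": joint torques, N m; "tool_pos": TCP position; "tool_rot": TCP orientation; "force": force on the tool from outside, world axes, zero at the start; "wrist_torque": the same for the moment, N m; "grip_width": finger opening in m.
Only numpy, scipy, OpenCV 4.12 (cv2) and the standard library are available. Lean on these libraries where they do the work, as an engineer would, in place of code of your own. Each camera call takes 0.05 s, during which the arm holds its last target.

## Task

Take the gib-head steel wedge out of the wooden rack, set it upright, point down, in the gap between the jig's post and the square tube, sloping side to the post's sloping face, without letting it drop in, and press or tap it down gently until the tube is clamped tight against the backstop's stiff sprung pad. Firmly tight is enough: forcing it further crushes the thin-walled tube, so feel for it. Leave the tube lying flat in the jig, the wedge standing there on its own, and everything else on the bench undisturbed.

Things in the scene. Friction and masses are not known exactly. Their poses are not given: they have to be found in the camera images.
- wedge_head (a point): centre of the steel gib-head wedge's head, where to grip it. Wedge stands point down, 105 mm tall, about 0.33 kg; head 30 mm (x) x 24 mm (y, grip this width) x 30 mm high, top 15 mm above this point. Blade below: 75 mm long, 24 mm wide, tip 7 mm thick. z up; flat side of blade 15 mm off on +x, flush with head; side facing -x slopes 1 in 6, head overhangs it by 10 mm
- wedge_tip (a point): centre of the wedge's tip (7 x 24 mm), 90 mm below the head's centre and 11.5 mm from it on +x; the flat side is 3.5 mm from it on +x; axes as wedge_head
- rack: fixed wooden rack, 140 x 64 mm, top 50 mm above the table; origin on the table under the wedge's tip, z up. The wedge's blade stands in a close-fitting pocket, tip 8 mm above the table, axes as the rack's: lift it 50 mm straight up to free it
- jig: steel jig fixed to the table, base plate 240 x 120 x 12 mm; origin on the table below the gap, z up, x from post across the gap to tube and backstop, y along the gap. On the plate along +x: fixed post, 60 mm wide, top 72 mm above the table; gap; tube; backstop with stiff sprung pad (30 N per mm). The post's face to the gap slopes 1 in 6 like the wedge, so the gap narrows downwards
- slot (a point): middle of the upper edge of the post's sloping face, 72 mm above the table, axes as the jig; the tube's flat face is 9.5 to 15 mm off on +x. The backstop's place varies by some mm, so the depth at which the wedge gets tight varies: tip 21 to 58 mm below this edge, clear of the base plate
- tube_center (a point): centre of the thin-walled square steel tube, 60 x 60 mm, 90 mm long (y), 0.45 kg, loose on the base plate, 0.5 to 1 mm off the pad; axes as the jig. Its face to the gap is 30 mm off on -x, its top level with the post's. Tight: the wedge pushes it with over 8 N, got by pressing the wedge down with about 16 to 24 N; over 28 N crushes it
- collar: black steel ring, 72 mm across, 24 mm high, lying on the table; bystander, origin under its centre
- clamp: dark C-shaped screw clamp lying flat, about 150 x 90 mm, 18 mm high; bystander, origin on its underside at the middle of the spine
- nut_tub: white open tub of nuts, 110 x 140 x 45 mm; bystander, origin under its centre
- hammer: hand hammer lying on the table, bystander (not needed)
- wire_brush: hand brush lying on the table, bystander
- coupon: dark flat steel plate 120 x 90 x 6 mm lying on the table; bystander, origin under its centre
- magnet: flat square steel holding magnet 70 x 70 x 20 mm lying on the table; bystander, origin under its centre
- drift: round dark steel pin, 14 mm diameter, 85 mm long, standing in the wooden rack 51 mm from the wedge on the rack's -x side, top 93 mm above the table; bystander, origin under its foot
Not all that is in view belongs to the job. Leave any green look-alike of the part that bears tube_center alone. Of the things that look like the part that bears wedge_head, the smaller one is meant.

How it is judged:
By the outcome, as a careful person would: the job done as asked, in the order asked, and still so for the second after the job is handed in, with the robot touching nothing.
It also fails if it takes over 56 s, if anything falls off the work surface, if the arm or the gripper's body presses on something with over 40 N, if the wrist force passes 120 N, or if a joint passes its speed limit or range.

## Working session

There is one attempt and no reset: what is moved stays moved. The work goes in short steps, Python scripts to look and compute and a tool call to move; the robot and the scene stay as the last step left them, time stands still between calls to the robot, and variables do not carry over. Pictures are saved under pics/ and viewed, and the job is handed in when it is done.

Besides the shell and the picture viewer there is one more tool, called in YAML: its name, and indented under it one key for each argument. carry_out: Moves the arm, as the interface text tells. Its arguments: {"type":"object","properties":{"translation":{"type":"array","items":{"type":"array","items":{"type":"number"}}},"turn":{"type":"array","items":{"type":"number"}},"gripper":{"type":"array","items":{"type":"number"}},"squeeze":{"type":"number"}},"required":["translation","turn","gripper"]}

```bash
mkdir -p pics; ls
python3 - <<'E'
from cell import telemetry, read_camera, get_calibration
import cv2
print(telemetry.get_obs())
for n in ["scene","side","wrist"]:
    c=get_calibration(n); print(n,c)
    im=read_camera(n); cv2.imwrite(f"pics/{n}0.png",im[:,:,::-1])
E
```

```text
pics
{'time_s': 0.0, 'qpos': array([ 0.80901017, 18.43875216, -4.0152908 , 83.1771373 ,  1.29628899,
       78.5407606 , -3.25972219]), 'joint_velocities': array([ 0.02081366,  0.00629606, -0.00721019, -0.01999112,  0.00441254,
        0.08369123,  0.00718313]), 'effort': array([-2.58547143e-04, -4.91284704e+01, -4.03903294e-01, -3.12526345e+01,
       -6.40594075e-02,  4.37659642e-02,  1.61017233e-04]), 'tool_pos': array([ 6.49443398e-01, -7.43311466e-05,  2.29445382e-01]), 'tool_rot': array([1.79992781e+02, 1.11332251e-01, 1.08866887e-03]), 'force': array([-0.49544488,  0.70152562, -0.63977639]), 'wrist_torque': array([-0.035422  ,  0.03569943,  0.02058127]), 'grip_width': 0.0870885189710247}
scene {'fx': 477.3240997591734, 'fy': 477.3240997591734, 'cx': 321.8314619649631, 'cy': 201.51431620758504, 'R': array([[-0.37975806,  0.92506309,  0.00648832],
       [ 0.69966386,  0.29180114, -0.6521676 ],
       [-0.60518947, -0.24312626, -0.75804705]]), 't': array([ 0.23414387, -0.33007492,  1.83053497])}
side {'fx': 378.90625941096505, 'fy': 378.90625941096505, 'cx': 318.6244270204395, 'cy': 200.608023451008, 'R': array([[ 0.9359031 , -0.35195604, -0.0145719 ],
       [-0.25881738, -0.65899449, -0.70621514],
       [ 0.23895388,  0.6647204 , -0.70784733]]), 't': array([-0.52632124,  0.20372595,  1.00402024])}
wrist {'fx': 281.6612398752987, 'fy': 281.6612398752987, 'cx': 317.8586694814742, 'cy': 202.13950087351142, 'R': array([[ 9.99999467e-01,  6.28960112e-04, -8.18941333e-04],
       [ 8.08181016e-04, -9.70376786e-01,  2.41595198e-01],
       [-6.42727916e-04, -2.41595731e-01, -9.70376777e-01]]), 't': array([-0.64865209, -0.02903223,  0.38935394])}
```

View pics/scene0.png

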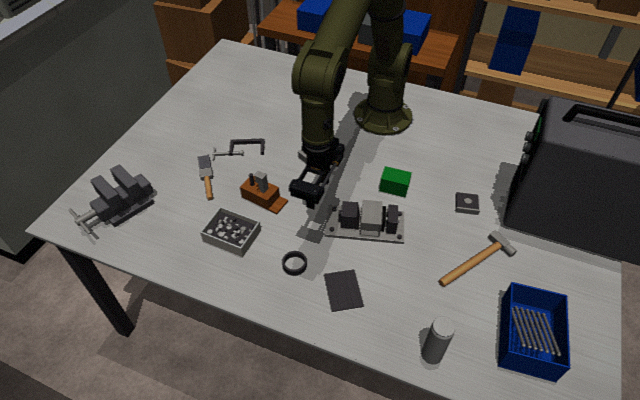

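View pics/side0.png

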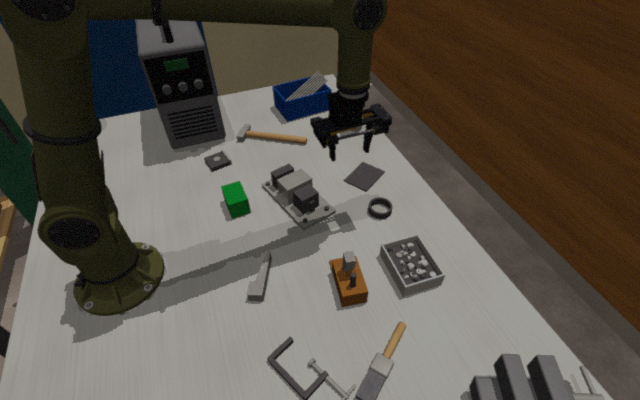

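View pics/wrist0.png

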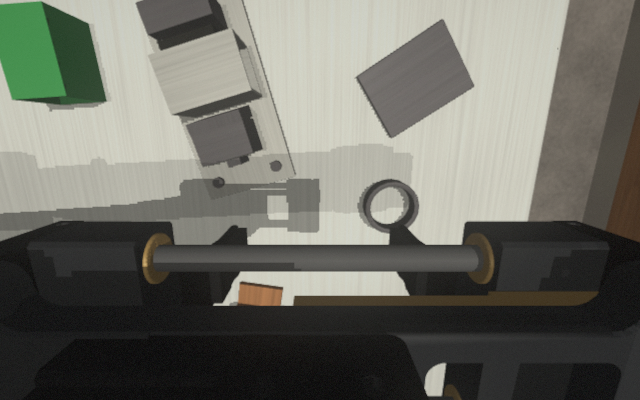

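Scene: the rack with wedge and drift is at (262,190), the jig at (367,220), and a green look-alike block at (395,181). In the side view a bigger wedge lies at (260,276), and the rack with the standing wedge is at (348,275). Next, close crops.

Run:
```python
import cv2
a=cv2.imread("pics/scene0.png"); b=cv2.imread("pics/side0.png")
r=lambda im,x,y,w,h,s:cv2.resize(im[y:y+h,x:x+w],None,fx=s,fy=s,interpolation=cv2.INTER_CUBIC)
cv2.imwrite("pics/c1.png",cv2.vconcat([r(a,230,160,100,50,8)  ,r(a,320,190,100,60,8)[:200*3-400+280]]) [:600])
cv2.imwrite("pics/c1a.png",r(a,230,160,70,55,10)); cv2.imwrite("pics/c1b.png",r(a,318,190,95,60,8))
cv2.imwrite("pics/c2a.png",r(b,320,240,60,70,8)); cv2.imwrite("pics/c2b.png",r(b,255,155,90,75,8))
```

```text
(no output)
```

View pics/c1a.png

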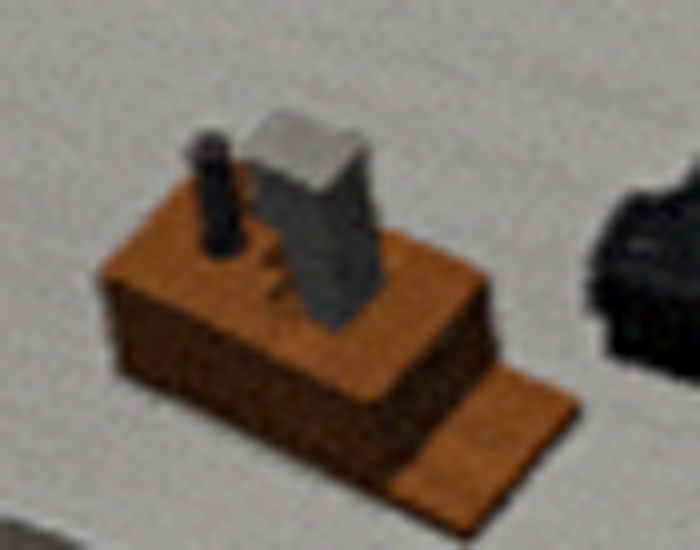

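View pics/c1b.png

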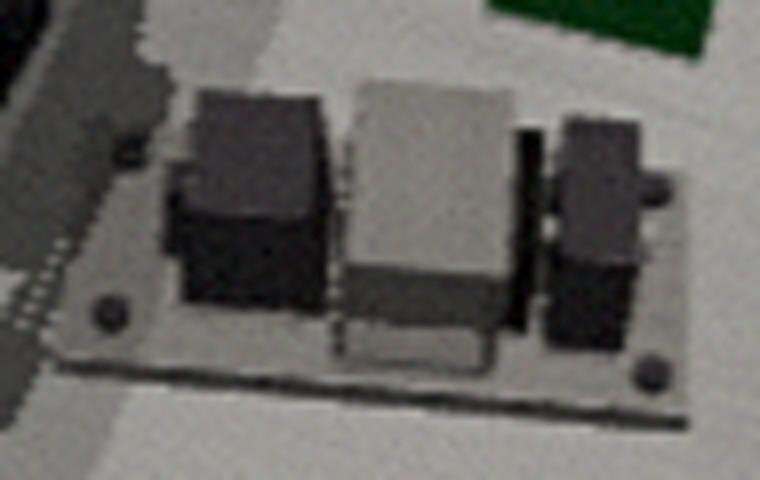

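View pics/c2a.png

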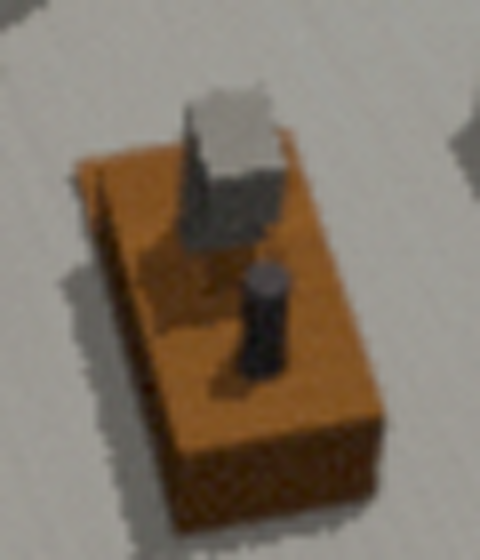

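View pics/c2b.png

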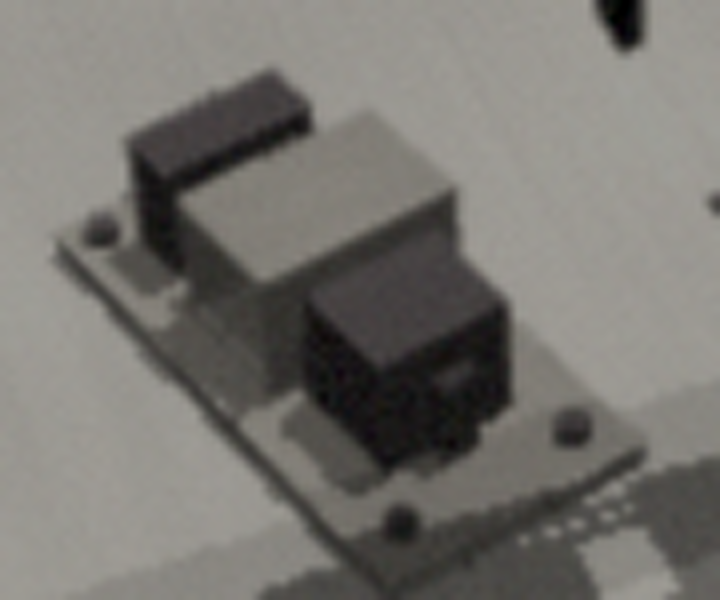

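Candidates for the wedge: the one standing in the rack (scene 262,182 / side 348,262), which has the gib head and the drift beside it, and the bigger one lying on the table (side 260,276). I choose the one in the rack. For the tube: the pale tube in the jig (scene 371,217), not the green block (395,181). The post is the wide dark block at scene 350,216, on the rack's side.

```bash
cat > h.py <<'E'
import numpy as np, cv2
def ray(c,uv):
    R=np.array(c['R']);t=np.array(c['t'])
    d=np.array([(uv[0]-c['cx'])/c['fx'],(uv[1]-c['cy'])/c['fy'],1.])
    return -R.T@t, R.T@d
def onplane(c,uv,z):
    o,d=ray(c,uv); return o+d*(z-o[2])/d[2]
def proj(c,X):
    X=np.atleast_2d(X); p=X@np.array(c['R']).T+c['t']
    return np.c_[p[:,0]/p[:,2]*c['fx']+c['cx'],p[:,1]/p[:,2]*c['fy']+c['cy']]
def tri(obs):
    A=np.zeros((3,3));b=np.zeros(3)
    for c,uv in obs:
        o,d=ray(c,uv);d=d/np.linalg.norm(d);P=np.eye(3)-np.outer(d,d);A+=P;b+=P@o
    X=np.linalg.solve(A,b); return X,[np.round(proj(c,X)[0]-uv,2) for c,uv in obs]
E
python3 - <<'E'
from h import *
from cell import get_calibration
S=get_calibration("scene");D=get_calibration("side")
f=lambda x,y,ox,oy,s:(ox+(x+.5)/s-.5,oy+(y+.5)/s-.5)
sc=[f(*p,230,160,10) for p in [(245,158),(285,110),(368,145),(320,188)]]
sd=[f(*p,320,240,8) for p in [(190,100),(268,90),(283,165),(208,172)]]
for p in sc: print('sc',onplane(S,p,.113).round(4))
for p in sd: print('sd',onplane(D,p,.113).round(4))
# tube top corners scene / side
for p in [(350,85),(512,92),(508,275),(345,262)]: print('tube sc',onplane(S,f(*p,318,190,8),.072).round(4))
for p in [(180,200),(370,110),(458,187),(268,280)]: print('tube sd',onplane(D,f(*p,255,155,8),.072).round(4))
# post
for p in [(197,92),(318,98),(326,215),(190,212)]: print('post sc',onplane(S,f(*p,318,190,8),.072).round(4))
for p in [(305,297),(430,245),(507,300),(382,368)]: print('post sd',onplane(D,f(*p,255,155,8),.072).round(4))
E
```

```text
sc [ 0.5653 -0.2464  0.113 ]
sc [ 0.5422 -0.2445  0.113 ]
sc [ 0.5458 -0.2141  0.113 ]
sc [ 0.5677 -0.2194  0.113 ]
sd [ 0.5469 -0.2147  0.113 ]
sd [ 0.5703 -0.2197  0.113 ]
sd [ 0.563  -0.2466  0.113 ]
sd [ 0.5414 -0.2409  0.113 ]
tube sc [0.4992 0.0813 0.072 ]
tube sc [0.4788 0.1394 0.072 ]
tube sc [0.5637 0.1649 0.072 ]
tube sc [0.5809 0.1079 0.072 ]
tube sd [0.4804 0.1412 0.072 ]
tube sd [0.5653 0.1649 0.072 ]
tube sd [0.5821 0.1091 0.072 ]
tube sd [0.4985 0.0861 0.072 ]
post sc [0.5249 0.0288 0.072 ]
post sc [0.51   0.0723 0.072 ]
post sc [0.5627 0.0941 0.072 ]
post sc [0.5808 0.0471 0.072 ]
post sd [0.5086 0.0724 0.072 ]
post sd [0.5612 0.0821 0.072 ]
post sd [0.5777 0.0434 0.072 ]
post sd [0.5231 0.0267 0.072 ]
```

carry_out:
  translation:
    - [-3.5,0,0]
    - [-7,0,0]
    - [-10.5,0,0]
    - [-11,0,0]
    - [-11,0,0]
  turn: [0.1,0.2,0.3,0.31,0.31]
  gripper: [1,1,1,1,1]

```text
time_s: 0.78
tool_pos: [0.5403, -0.0, 0.2308]
tool_rot: [-180.0, -0.1, -17.7]
force: [0.3, -0.0, 0.1]
grip_width: 0.0872
```

```bash
cat > snap.py <<'E'
import sys,pickle,cv2
from cell import telemetry, read_camera, get_calibration
def snap(n,name):
    c=get_calibration(n); im=read_camera(n)
    cv2.imwrite(f"pics/{name}.png",im[:,:,::-1]); pickle.dump(c,open(f"pics/{name}.pkl","wb"))
o=telemetry.get_obs()
print(o['time_s'],o['tool_pos'].round(4),o['tool_rot'].round(2),o['force'].round(2),o['grip_width'],abs(o['joint_velocities']).max().round(2))
for a in sys.argv[1:]:
    n,name=a.split(':'); snap(n,name)
E
python3 snap.py wrist:w1
```

```text
0.775 [ 0.5403 -0.      0.2308] [-1.7999e+02 -5.0000e-02 -1.7720e+01] [ 0.25 -0.01  0.06] 0.08718827096401974 1.28
```

View pics/w1.png

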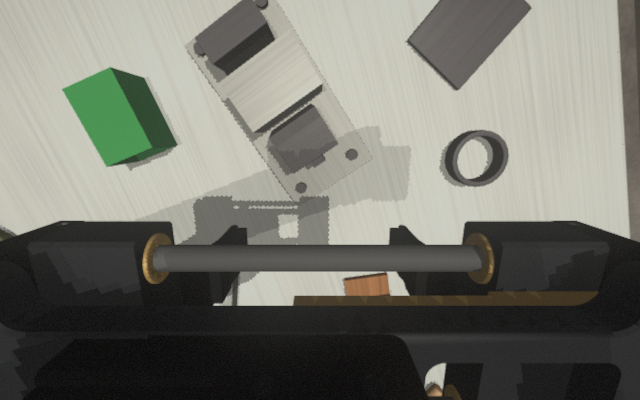

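carry_out:
  translation:
    - [0.4,-1.0,2.5]
    - [0.8,-2.0,5]
    - [0.8,-2.5,7.5]
    - [0.8,-2.5,10]
    - [0.8,-2.5,10]
  turn: [-0.16,-0.32,-0.48,-0.62,-0.62]
  gripper: [1,1,1,1,1]

```text
time_s: 1.45
tool_pos: [0.5543, 0.0213, 0.1282]
tool_rot: [-179.9, 0.3, 17.7]
force: [0.1, -0.1, 0.4]
grip_width: 0.0872
```

```bash
python3 snap.py wrist:w2
```

```text
1.45 [0.5543 0.0213 0.1282] [-179.92    0.26   17.71] [ 0.13 -0.07  0.39] 0.08721295596061349 2.85
```

View pics/w2.png

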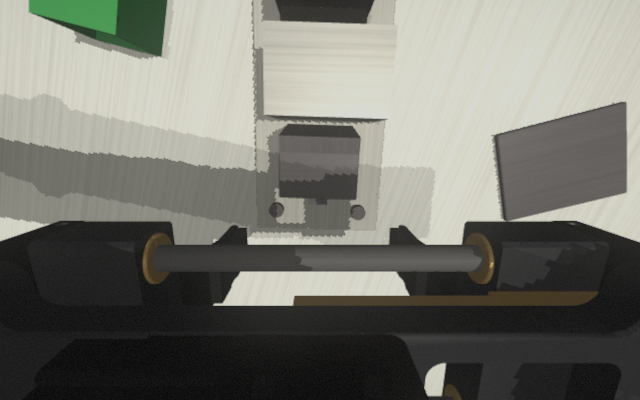

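Run:
```python
import cv2
a=cv2.imread("pics/w2.png")
c=a[10:205,245:400]; c=cv2.convertScaleAbs(c,alpha=1.3,beta=15)
cv2.imwrite("pics/w2c.png",cv2.resize(c,None,fx=3,fy=3,interpolation=cv2.INTER_CUBIC))
```

```text
(no output)
```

View pics/w2c.png

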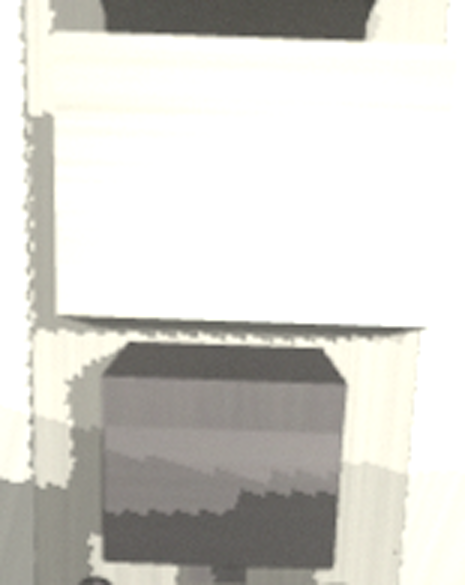

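```bash
cat > edge.py <<'E'
from h import *
import pickle
def vedge(im,cols,r0,r1,sign):
    g=cv2.GaussianBlur(im,(0,0),1.0).astype(float); pts=[]
    for u in cols:
        d=np.gradient(g[:,u])*sign; k=r0+int(np.argmax(d[r0:r1]))
        a,b,c=d[k-1],d[k],d[k+1]; pts.append((u,k+0.5*(a-c)/(a-2*b+c+1e-9)))
    return np.array(pts)
def hedge(im,rows,c0,c1,sign):
    return vedge(np.ascontiguousarray(im.T),rows,c0,c1,sign)[:,::-1]
def fit(p):
    l=cv2.fitLine(p.astype(np.float32),cv2.DIST_HUBER,0,.01,.01).ravel(); 
    n=np.array([-l[1],l[0]]); r=(p-l[2:])@n
    return l[:2],l[2:],r.std()
def wline(c,pts,z):
    P=np.array([onplane(c,q,z)[:2] for q in pts]); d,m,s=fit(P); return d,m,s
E
python3 - <<'E'
from edge import *
c=pickle.load(open("pics/w2.pkl","rb")); g=cv2.imread("pics/w2.png",0)
tube=vedge(g,range(268,382,3),112,123,-1)
post=vedge(g,range(283,358,3),132,142,1)
back=vedge(g,range(268,390,3),17,27,1)
for n,p in [("tube",tube),("post",post),("tubeback",back)]:
    d,m,s=wline(c,p,.072); print(n,np.degrees(np.arctan2(d[1],d[0])).round(2),m.round(4),s.round(5), p[[0,-1]].round(1).tolist())
L=hedge(g,range(140,196,3),274,288,-1); R=hedge(g,range(140,190,3),350,366,1)
for n,p in [("postL",L),("postR",R)]:
    d,m,s=wline(c,p,.072); print(n,np.degrees(np.arctan2(d[1],d[0])).round(2),m.round(4),s.round(5))
# ends
TL=hedge(g,range(40,110,4),255,272,1); TR=hedge(g,range(40,110,4),378,400,-1)
for n,p in [("tubL",TL),("tubR",TR)]:
    d,m,s=wline(c,p,.072); print(n,np.degrees(np.arctan2(d[1],d[0])).round(2),m.round(4),s.round(5))
E
```

```text
tube 15.9 [0.5323 0.0956] 7e-05 [[268.0, 114.1], [379.0, 118.0]]
post 15.91 [0.5341 0.0816] 6e-05 [[283.0, 135.1], [355.0, 137.3]]
tubeback 15.93 [0.5153 0.1535] 7e-05 [[268.0, 20.0], [388.0, 24.2]]
postL -72.78 [0.5123 0.0521] 0.0006
postR -74.78 [0.5702 0.0681] 7e-05
tubL -74.03 [0.4851 0.1104] 0.00164
tubR -61.0 [0.567  0.1375] 0.00432
```

carry_out:
  translation:
    - [-1,3,-4.2]
    - [-3,9,-4.2]
    - [-5,15,-4.2]
    - [-7,21,-4.2]
    - [-9,26.5,-4.2]
  turn: [0.05,0.15,0.25,0.35,0.43]
  gripper: [1,1,1,1,1]

```text
time_s: 2.12
tool_pos: [0.5514, -0.2611, 0.1747]
tool_rot: [179.9, -0.2, -7.2]
force: [0.9, 0.3, 0.7]
grip_width: 0.087
```

```bash
python3 snap.py
```

```text
2.125 [ 0.5514 -0.2611  0.1747] [179.95  -0.21  -7.18] [0.92 0.31 0.67] 0.08699447928718472 27.55
```

carry_out:
  translation:
    - [0,3.0,0]
    - [0,3.8,0]
    - [0,3.8,0]
  turn: [0,0,0]
  gripper: [1,1,1]

```text
time_s: 2.5
tool_pos: [0.5466, -0.2955, 0.1733]
tool_rot: [-180.0, -0.1, -6.9]
force: [-0.4, 0.5, -0.1]
grip_width: 0.0872
```

```bash
python3 snap.py wrist:w3
python3 - <<'E'
import cv2
a=cv2.imread("pics/w3.png")
c=a[60:230,220:440]; c=cv2.convertScaleAbs(c,alpha=1.2,beta=10)
cv2.imwrite("pics/w3c.png",cv2.resize(c,None,fx=3.5,fy=3.5,interpolation=cv2.INTER_CUBIC))
E
```

```text
2.5 [ 0.5466 -0.2955  0.1733] [-1.7997e+02 -7.0000e-02 -6.9000e+00] [-0.36  0.54 -0.07] 0.08718205551424121 1.38
```

View pics/w3.png

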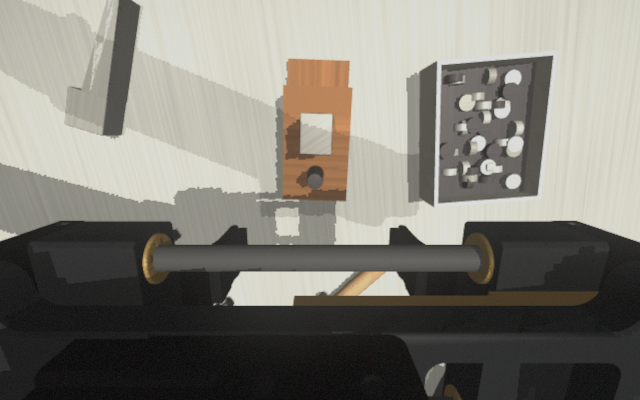

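View pics/w3c.png

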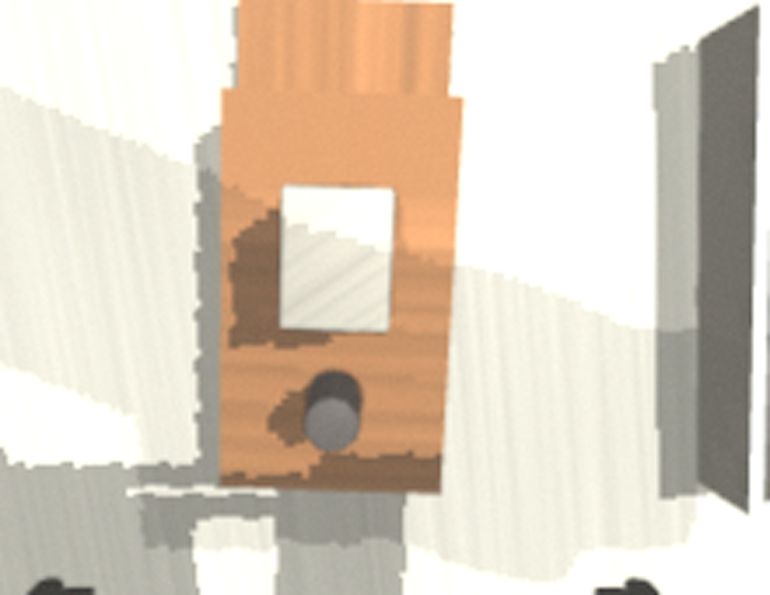

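The head top is clear at wrist pixels (300–332, 113–154), with the drift below it at (314,178). Fitting its edges.

Run:
```python
from edge import *
c=pickle.load(open("pics/w3.pkl","rb")); g=cv2.imread("pics/w3.png")[:,:,0]
E={"top":vedge(g,range(304,329,2),108,119,1),"bot":vedge(g,range(304,328,2),149,159,-1),
"L":hedge(g,range(118,150,2),294,306,1),"R":hedge(g,range(118,150,2),326,338,-1)}
for z in (.113,.110,.116):
  r={}
  for n,p in E.items():
    d,m,s=wline(c,p,z); r[n]=(d,m); print(z,n,np.degrees(np.arctan2(d[1],d[0])).round(2),m.round(4),s.round(5))
  mid=lambda a,b:(r[a][1]+r[b][1])/2
  print("h",np.linalg.norm(r['top'][1]-r['bot'][1]).round(4),"w",np.linalg.norm(r['L'][1]-r['R'][1]).round(4),mid('top','bot'),mid('L','R'))
```

```text
0.113 top -8.36 [ 0.5546 -0.2161] 5e-05
0.113 bot -8.59 [ 0.5513 -0.2453] 5e-05
0.113 L 81.32 [ 0.541 -0.226] 3e-05
0.113 R 81.36 [ 0.5635 -0.2335] 6e-05
h 0.0294 w 0.0237 [ 0.55294585 -0.23071676] [ 0.55226564 -0.22975309]
0.11 top -8.36 [ 0.5547 -0.2159] 5e-05
0.11 bot -8.59 [ 0.5512 -0.2455] 5e-05
0.11 L 81.32 [ 0.5409 -0.226 ] 3e-05
0.11 R 81.36 [ 0.5636 -0.2336] 6e-05
h 0.0298 w 0.024 [ 0.552938   -0.23073167] [ 0.55224836 -0.22975454]
0.116 top -8.36 [ 0.5546 -0.2163] 5e-05
0.116 bot -8.59 [ 0.5513 -0.2451] 5e-05
0.116 L 81.32 [ 0.5412 -0.2261] 3e-05
0.116 R 81.36 [ 0.5633 -0.2335] 6e-05
h 0.0289 w 0.0233 [ 0.5529537  -0.23070186] [ 0.552283   -0.22975165]
```

Run:
```python
from edge import *
from cell import get_calibration
t=np.array([.9617,.274]);n=np.array([-.274,.9617])
cor=lambda a,b,z=.072:np.r_[a*t+b*n,z]
P=[cor(.507,-.0679),cor(.567,-.0679)]
pt=np.array(P); tb=np.array([cor(.492,-.0539),cor(.582,-.0539),cor(.582,.0061),cor(.492,.0061)])
hc=np.array([.5521,-.2307]);a=np.array([.148,.989]);b=np.array([.989,-.148])
hd=np.array([np.r_[hc+sx*.015*a+sy*.012*b,.113] for sx,sy in((-1,-1),(-1,1),(1,1),(1,-1))])
out=[]
for nm,c,box in [("w1",pickle.load(open("pics/w1.pkl","rb")),(180,0,160,180)),("scene0",get_calibration("scene"),(230,160,190,90)),("side0",get_calibration("side"),(255,155,130,130))]:
    im=cv2.imread(f"pics/{nm}.png"); x,y,w,h=box; s=4 if nm!="w1" else 4
    cr=cv2.resize(im[y:y+h,x:x+w],None,fx=s,fy=s,interpolation=cv2.INTER_CUBIC)
    for poly,cl in((pt,0),(tb,1),(hd,1)):
        q=((proj(c,poly)-[x,y]+.5)*s).astype(np.int32); cv2.polylines(cr,[q],bool(cl),(0,0,255),1)
    cv2.imwrite(f"pics/ov_{nm}.png",cr[:600,:800])
```

```text
(no output)
```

View pics/ov_w1.png

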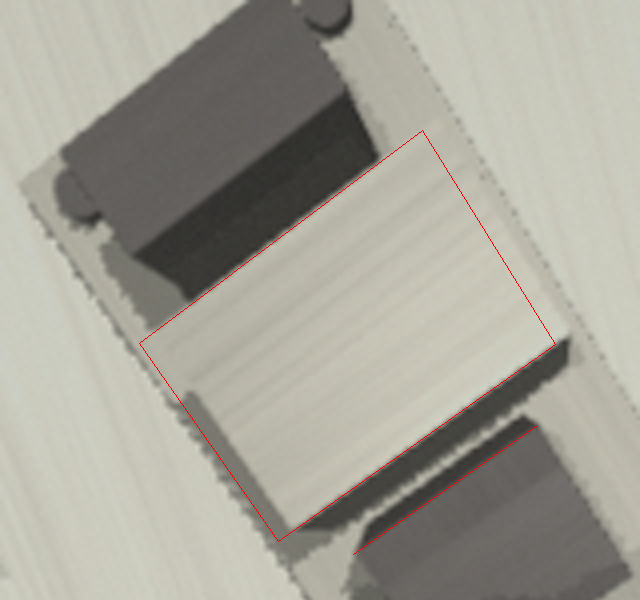

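View pics/ov_scene0.png

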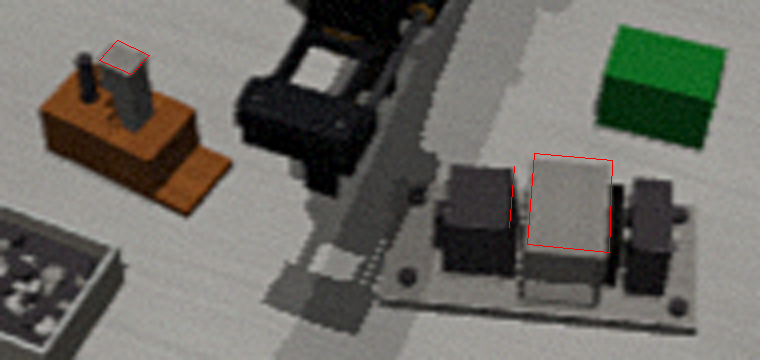

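View pics/ov_side0.png

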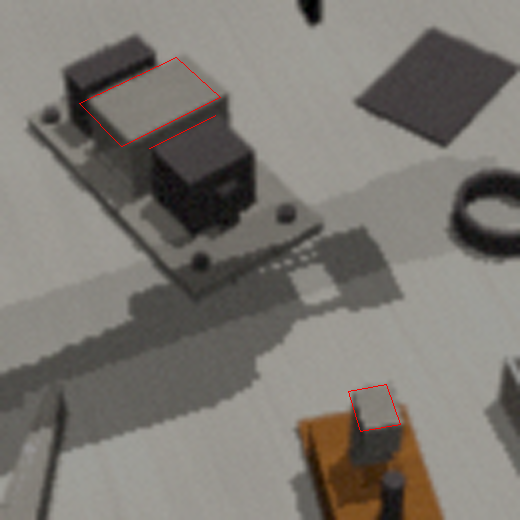

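carry_out:
  translation:
    - [0,-3.5,0]
    - [0,-6.5,0]
    - [0,-6.5,2]
    - [0,-6.5,4]
    - [0,-6.5,4]
  turn: [0.01,0.028,0.028,0.028,0.028]
  gripper: [1,1,1,1,1]

```text
time_s: 3.18
tool_pos: [0.5532, -0.2287, 0.1313]
tool_rot: [-179.9, 0.2, -8.3]
force: [-0.1, 0.3, 0.9]
grip_width: 0.0872
```

```bash
python3 snap.py scene:s4 side:d4
python3 - <<'E'
import cv2
a=cv2.imread("pics/s4.png");b=cv2.imread("pics/d4.png")
cv2.imwrite("pics/c4.png",cv2.hconcat([cv2.resize(a[140:220,220:310],(400,356),interpolation=2),cv2.resize(b[200:300,300:400],(356,356),interpolation=2)]))
E
```

```text
3.175 [ 0.5532 -0.2287  0.1313] [-1.7991e+02  1.7000e-01 -8.3000e+00] [-0.09  0.27  0.9 ] 0.08718699034909458 2.04
```

View pics/c4.png

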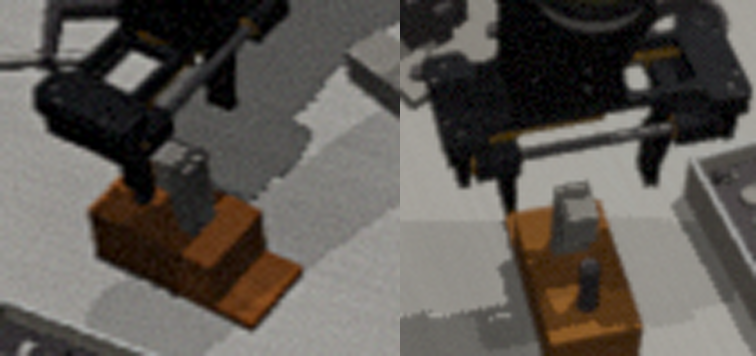

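carry_out:
  translation:
    - [0,0.2,2]
    - [0,0.2,4.4]
    - [0,0.2,4.4]
  turn: [0,0,0]
  gripper: [1,0.6,0.45]
  squeeze: 4

```text
time_s: 3.65
tool_pos: [0.5515, -0.2331, 0.0861]
tool_rot: [-179.9, 0.3, -8.5]
force: [-0.6, 0.2, -0.3]
grip_width: 0.0742
```

```bash
python3 snap.py wrist:w5 scene:s5
python3 - <<'E'
import cv2
a=cv2.imread("pics/s5.png");b=cv2.imread("pics/w5.png")
cv2.imwrite("pics/c5.png",cv2.hconcat([cv2.resize(a[140:220,220:310],(400,356),interpolation=2),b[200:400,220:420][:356]if 0 else cv2.resize(b[180:330,220:420],(475,356))])[:,:800])
E
```

```text
3.65 [ 0.5515 -0.2331  0.0861] [-179.95    0.26   -8.49] [-0.59  0.23 -0.31] 0.07418357157548115 2.28
```

View pics/c5.png

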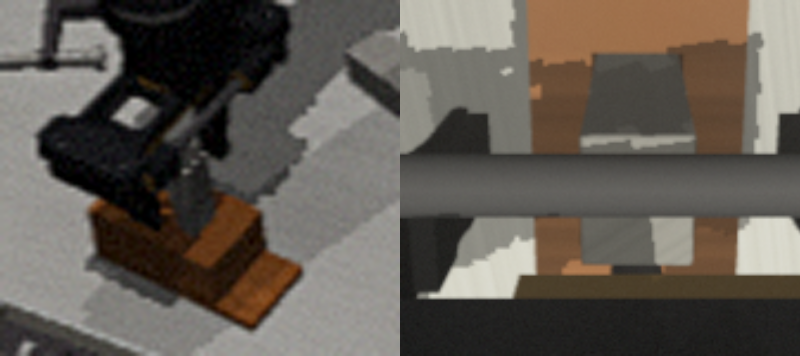

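carry_out:
  translation:
    - [0,-0.2,0]
    - [0,-0.2,0]
    - [0,-0.2,0]
    - [0,-0.2,0]
    - [0,-0.2,0]
  turn: [0,0,0,0,0]
  gripper: [0.25,0.25,0.25,0.25,0.25]
  squeeze: 4

```text
time_s: 4.38
tool_pos: [0.5535, -0.2317, 0.0887]
tool_rot: [180.0, 0.0, -8.5]
force: [-0.2, 0.9, 0.6]
grip_width: 0.0239
```

carry_out:
  translation:
    - [0,0,0]
    - [0,0,0]
    - [0,0,0]
    - [0,0,0]
  turn: [0,0,0,0]
  gripper: [0.2,0.2,0.2,0.2]
  squeeze: 4

```text
time_s: 4.88
tool_pos: [0.5535, -0.2317, 0.0886]
tool_rot: [180.0, 0.0, -8.5]
force: [-2.0, 0.1, 1.9]
grip_width: 0.024
```

carry_out:
  translation:
    - [0,0,0]
    - [0,0,0]
    - [0,0,0]
  turn: [0,0,0]
  gripper: [0.1,0.1,0.1]
  squeeze: 45

```text
time_s: 5.25
tool_pos: [0.5535, -0.2318, 0.0886]
tool_rot: [180.0, 0.0, -8.5]
force: [-2.0, -0.2, 2.6]
grip_width: 0.0239
```

carry_out:
  translation:
    - [0,0,-1]
    - [0,0,-2.5]
    - [0,0,-4]
    - [0,0,-5.5]
    - [0,0,-7]
  turn: [0,0,0,0,0]
  gripper: [0.1,0.1,0.1,0.1,0.1]

```text
time_s: 5.88
tool_pos: [0.5538, -0.2317, 0.16]
tool_rot: [180.0, -0.0, -8.5]
force: [-0.3, 1.0, -2.8]
grip_width: 0.0238
```

```bash
python3 snap.py
```

```text
5.875 [ 0.5538 -0.2317  0.16  ] [ 1.80e+02 -5.00e-02 -8.48e+00] [-0.32  1.03 -2.83] 0.023847141703991086 13.1
```

carry_out:
  translation:
    - [-0.6,-3,-2]
    - [-1.6,-8,-3]
    - [-2.7,-13.5,-3]
    - [-3.8,-19,-3]
    - [-4.7,-23.5,-3]
  turn: [-0.06,-0.15,-0.25,-0.34,-0.426]
  gripper: [0.1,0.1,0.1,0.1,0.1]

```text
time_s: 6.5
tool_pos: [0.5416, 0.0103, 0.1895]
tool_rot: [-180.0, -0.1, 16.2]
force: [0.6, -0.4, -2.8]
grip_width: 0.0236
```

carry_out:
  translation:
    - [0,0,0]
    - [0,0,0]
  turn: [0,0]
  gripper: [0.1,0.1]

```text
time_s: 6.75
tool_pos: [0.5419, 0.007, 0.1891]
tool_rot: [179.9, -0.0, 15.9]
force: [0.2, -1.5, -2.9]
grip_width: 0.0237
```

```bash
cat > rel.py <<'E'
import sys,numpy as np
from cell import telemetry
o=telemetry.get_obs(); p=o['tool_pos'];y=np.radians(o['tool_rot'][2])
print(o['time_s'],p.round(4),o['tool_rot'].round(2),'F',o['force'].round(2))
t=np.array([.9617,.274]);n=np.array([-.274,.9617])
print('t,n of TCP',(p[:2]@t).round(4),(p[:2]@n).round(4),'tip z',(p[2]-.0806).round(4),'F t,n',(o['force'][:2]@t).round(2),(o['force'][:2]@n).round(2))
if len(sys.argv)>2:
    g=float(sys.argv[1])*t+float(sys.argv[2])*n; d=g-p[:2]
    print('dx,dy cm',np.round([100*(d@[np.cos(y),np.sin(y)]),100*(d@[np.sin(y),-np.cos(y)])],2),'turn',(y-np.radians(15.9)).round(4))
E
python3 rel.py .539 -.0719
```

```text
6.75 [0.5419 0.007  0.1891] [ 1.7993e+02 -2.0000e-02  1.5900e+01] F [ 0.25 -1.47 -2.86]
t,n of TCP 0.5231 -0.1418 tip z 0.1085 F t,n -0.17 -1.48
dx,dy cm [ 1.59 -6.99] turn 0.0001
```

carry_out:
  translation:
    - [0.8,-3.5,0]
    - [1.6,-6.0,0.5]
    - [1.6,-7.0,1]
    - [1.6,-7.0,2]
    - [1.6,-7.0,2]
  turn: [0,0,0,0,0]
  gripper: [0.1,0.1,0.1,0.1,0.1]

```text
time_s: 7.38
tool_pos: [0.5373, 0.077, 0.1673]
tool_rot: [180.0, 0.1, 15.8]
force: [1.0, -0.8, -2.1]
grip_width: 0.0234
```

```bash
python3 rel.py .539 -.0719; python3 snap.py wrist:w6 scene:s6 side:d6
python3 - <<'E'
import cv2
a=cv2.imread("pics/s6.png");b=cv2.imread("pics/w6.png");d=cv2.imread("pics/d6.png")
r=lambda im,x,y,w,h,s:cv2.convertScaleAbs(cv2.resize(im[y:y+h,x:x+w],None,fx=s,fy=s,interpolation=2),alpha=1.3,beta=15)
cv2.imwrite("pics/c6a.png",cv2.hconcat([r(a,315,150,100,100,4),r(d,255,120,100,100,4)]))
cv2.imwrite("pics/c6b.png",r(b,240,80,170,230,2.6))
E
```

```text
7.375 [0.5373 0.077  0.1673] [1.7995e+02 1.5000e-01 1.5780e+01] F [ 1.02 -0.83 -2.07]
t,n of TCP 0.5379 -0.0731 tip z 0.0867 F t,n 0.75 -1.07
dx,dy cm [ 0.11 -0.12] turn -0.0021
7.375 [0.5373 0.077  0.1673] [1.7995e+02 1.5000e-01 1.5780e+01] [ 1.02 -0.83 -2.07] 0.023418815229389493 0.96
```

View pics/c6a.png

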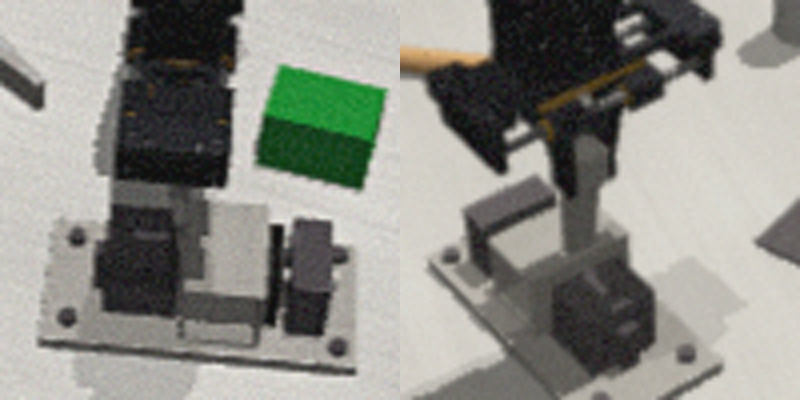

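View pics/c6b.png

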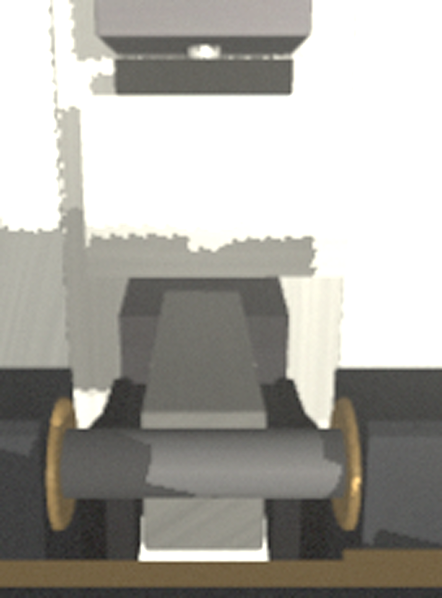

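Run:
```python
from edge import *
c=pickle.load(open("pics/w6.pkl","rb")); g=cv2.imread("pics/w6.png",0)
n=np.array([-.274,.9617]);t=np.array([.9617,.274])
col=g[180:202,318];print(col)
col=g[180:202,295];print('295',col); print('tube col 290',g[180:192,265])
tube=vedge(g,range(280,352,4),182,190,-1); tip=vedge(g,range(306,332,3),188,196,1)
post=vedge(g,[288,291,294,297,342,345],194,203,1)
for nm,p,z in(("tube",tube,.072),("tip",tip,.0867),("post",post,.072)):
    d,m,s=wline(c,p,z); print(nm,p[:,1].mean().round(1),np.degrees(np.arctan2(d[1],d[0])).round(2),(m@n).round(4),(m@t).round(4),s.round(5))
```

```text
[117 117 117 118 120 117 103  60  58  55  56  64  70  77  77  77  76  76
  78  75  76  75]
295 [116 115 115 117 115 115 100  57  58  56  58  56  55  57  56  53  56  53
  55  54  53  58]
tube col 290 [110 111 109 107 107 111 106 103 103 106 112 114]
tube 186.5 15.88 -0.0542 0.5255 0.0009
tip 191.5 15.23 -0.056 0.5374 0.00014
post 201.2 15.79 -0.0681 0.5296 0.0002
```

Wrist view: the tip's flat edge (row 191.5) sits about 1.8 mm clear of the tube's edge (row 186.5) and 5 mm clear of the post's edge (row 201). Now lowering it into the gap.

carry_out:
  translation:
    - [0,0,0.8]
    - [0,0,1.6]
    - [0,0,2.4]
    - [0,0,3.2]
    - [0,0,3.2]
  turn: [0,0,0,0,0]
  gripper: [0.1,0.1,0.1,0.1,0.1]

```text
time_s: 8.15
tool_pos: [0.5374, 0.0791, 0.1356]
tool_rot: [180.0, 0.1, 15.9]
force: [0.8, -0.6, -2.9]
grip_width: 0.0232
```

```bash
python3 rel.py .539 -.0719; python3 snap.py wrist:w7
python3 - <<'E'
import cv2
b=cv2.imread("pics/w7.png")
r=lambda im,x,y,w,h,s:cv2.convertScaleAbs(cv2.resize(im[y:y+h,x:x+w],None,fx=s,fy=s,interpolation=2),alpha=1.3,beta=15)
cv2.imwrite("pics/c7b.png",r(b,240,80,170,230,2.6))
E
```

```text
8.15 [0.5374 0.0791 0.1356] [1.800e+02 1.000e-01 1.593e+01] F [ 0.78 -0.59 -2.85]
t,n of TCP 0.5385 -0.0711 tip z 0.055 F t,n 0.59 -0.79
dx,dy cm [0.05 0.08] turn 0.0005
8.15 [0.5374 0.0791 0.1356] [1.800e+02 1.000e-01 1.593e+01] [ 0.78 -0.59 -2.85] 0.02324168461273294 0.81
```

View pics/c7b.png

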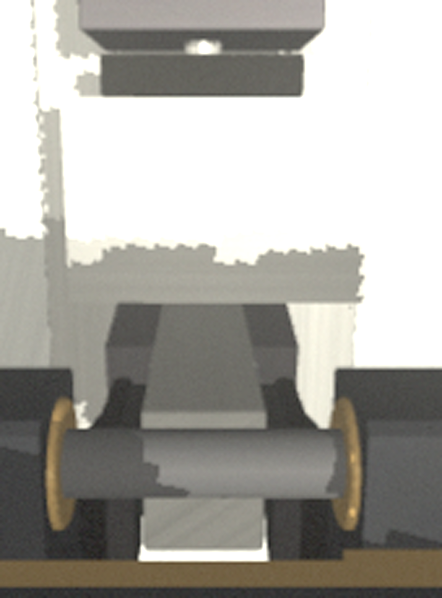

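carry_out:
  translation:
    - [0,0,0.6]
    - [0,0,1.2]
    - [0,0,1.7]
    - [0,0,1.7]
  turn: [0,0,0,0]
  gripper: [0.1,0.1,0.1,0.1]
  squeeze: 60

```text
time_s: 8.7
tool_pos: [0.5376, 0.0792, 0.1189]
tool_rot: [180.0, 0.1, 15.9]
force: [0.3, -0.8, -3.9]
grip_width: 0.0235
```

```bash
python3 rel.py .539 -.0709
```

```text
8.7 [0.5376 0.0792 0.1189] [1.800e+02 6.000e-02 1.593e+01] F [ 0.3  -0.77 -3.93]
t,n of TCP 0.5387 -0.0711 tip z 0.0383 F t,n 0.08 -0.82
dx,dy cm [ 0.03 -0.02] turn 0.0005
```

carry_out:
  translation:
    - [0,0,0.15]
    - [0,0,0.3]
    - [0,0,0.4]
    - [0,0,0.4]
  turn: [0,0,0,0]
  gripper: [0.1,0.1,0.1,0.1]

```text
time_s: 9.2
tool_pos: [0.5381, 0.0794, 0.1156]
tool_rot: [180.0, -0.0, 15.9]
force: [0.3, -0.3, -3.6]
grip_width: 0.0235
```

carry_out:
  translation:
    - [0,0,0.1]
    - [0,0,0.2]
    - [0,0,0.2]
  turn: [0,0,0]
  gripper: [0.1,0.1,0.1]

```text
time_s: 9.57
tool_pos: [0.5379, 0.0794, 0.1134]
tool_rot: [180.0, 0.0, 15.9]
force: [0.4, -2.5, -2.8]
grip_width: 0.0236
```

```bash
python3 rel.py .539 -.0709
```

```text
9.575 [0.5379 0.0794 0.1134] [180.     0.    15.93] F [ 0.38 -2.47 -2.75]
t,n of TCP 0.5391 -0.0711 tip z 0.0328 F t,n -0.31 -2.48
dx,dy cm [-0.01 -0.02] turn 0.0005
```

carry_out:
  translation:
    - [0,0,0.1]
    - [0,0,0.2]
    - [0,0,0.2]
  turn: [0,0,0]
  gripper: [0.1,0.1,0.1]

```text
time_s: 9.95
tool_pos: [0.5382, 0.0796, 0.1122]
tool_rot: [180.0, -0.0, 15.9]
force: [-1.2, -0.9, 4.5]
grip_width: 0.0236
```

carry_out:
  translation:
    - [0,0,0.1]
    - [0,0,0.2]
    - [0,0,0.2]
  turn: [0,0,0]
  gripper: [0.1,0.1,0.1]

```text
time_s: 10.32
tool_pos: [0.5385, 0.08, 0.1099]
tool_rot: [-180.0, -0.1, 15.9]
force: [-0.5, 1.0, 4.7]
grip_width: 0.0236
```

```bash
python3 rel.py .539 -.0709
```

```text
10.325 [0.5385 0.08   0.1099] [-1.7998e+02 -8.0000e-02  1.5950e+01] F [-0.47  1.04  4.71]
t,n of TCP 0.5398 -0.0706 tip z 0.0293 F t,n -0.17 1.13
dx,dy cm [-0.08  0.03] turn 0.0008
```

carry_out:
  translation:
    - [0,-0.01,0.07]
    - [0,-0.03,0.15]
    - [0,-0.03,0.15]
  turn: [0,0,0]
  gripper: [0.1,0.1,0.1]

```text
time_s: 10.7
tool_pos: [0.5385, 0.0803, 0.1089]
tool_rot: [-180.0, -0.1, 16.0]
force: [-0.5, 0.9, 7.2]
grip_width: 0.0235
```

carry_out:
  translation:
    - [0,-0.01,0.07]
    - [0,-0.03,0.15]
    - [0,-0.03,0.15]
  turn: [0,0,0]
  gripper: [0.1,0.1,0.1]

```text
time_s: 11.08
tool_pos: [0.5386, 0.0805, 0.1082]
tool_rot: [180.0, -0.1, 16.0]
force: [-1.8, 1.0, 10.7]
grip_width: 0.0239
```

```bash
python3 rel.py .539 -.0709
```

```text
11.075 [0.5386 0.0805 0.1082] [ 1.7999e+02 -1.2000e-01  1.5950e+01] F [-1.78  1.01 10.74]
t,n of TCP 0.54 -0.0702 tip z 0.0276 F t,n -1.43 1.45
dx,dy cm [-0.11  0.07] turn 0.0009
```

carry_out:
  translation:
    - [0,-0.01,0.07]
    - [0,-0.02,0.15]
    - [0,-0.02,0.15]
  turn: [0,0,0]
  gripper: [0.1,0.1,0.1]

```text
time_s: 11.45
tool_pos: [0.5388, 0.0807, 0.1075]
tool_rot: [180.0, -0.2, 16.0]
force: [-3.4, 0.3, 15.2]
grip_width: 0.0237
```

carry_out:
  translation:
    - [0,0,0]
    - [0,0,0]
  turn: [0,0]
  gripper: [0.1,0.1]

```text
time_s: 11.7
tool_pos: [0.5388, 0.0807, 0.1075]
tool_rot: [180.0, -0.2, 16.0]
force: [-4.3, -0.5, 14.8]
grip_width: 0.0237
```

```bash
python3 rel.py .539 -.0709; python3 snap.py side:d8 scene:s8;python3 - <<'E'
import cv2
a=cv2.imread("pics/s8.png");d=cv2.imread("pics/d8.png")
r=lambda im,x,y,w,h,s:cv2.convertScaleAbs(cv2.resize(im[y:y+h,x:x+w],None,fx=s,fy=s,interpolation=2),alpha=1.3,beta=15)
cv2.imwrite("pics/c8.png",cv2.hconcat([r(a,315,150,100,100,4),r(d,255,120,100,100,4)]))
E
```

```text
11.7 [0.5388 0.0807 0.1075] [ 1.7998e+02 -1.5000e-01  1.5960e+01] F [-4.25 -0.46 14.81]
t,n of TCP 0.5403 -0.07 tip z 0.0269 F t,n -4.22 0.72
dx,dy cm [-0.13  0.09] turn 0.001
11.7 [0.5388 0.0807 0.1075] [ 1.7998e+02 -1.5000e-01  1.5960e+01] [-4.25 -0.46 14.81] 0.023689906692622754 0.13
```

View pics/c8.png

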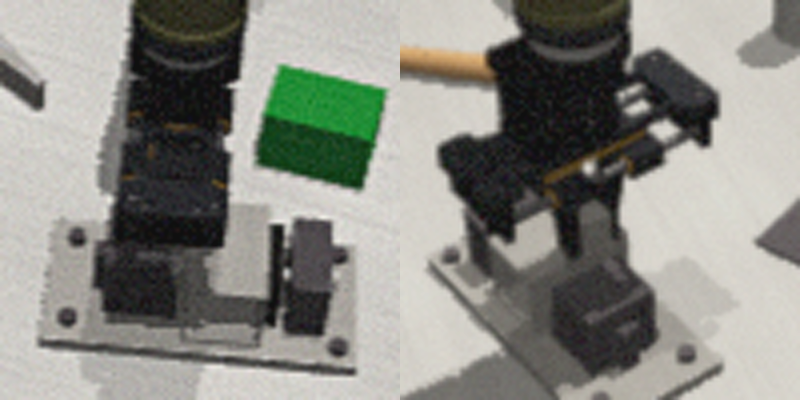

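carry_out:
  translation:
    - [-0.05,0,0.05]
    - [-0.1,-0.01,0.1]
    - [-0.1,-0.01,0.13]
    - [-0.1,-0.01,0.13]
  turn: [0,0,0,0]
  gripper: [0.1,0.1,0.1,0.1]

```text
time_s: 12.3
tool_pos: [0.5387, 0.0807, 0.1073]
tool_rot: [180.0, -0.3, 16.0]
force: [-4.4, 0.9, 18.2]
grip_width: 0.0237
```

```bash
python3 rel.py .539 -.0709
```

```text
12.3 [0.5387 0.0807 0.1073] [179.97  -0.28  15.96] F [-4.41  0.91 18.23]
t,n of TCP 0.5402 -0.07 tip z 0.0267 F t,n -3.99 2.08
dx,dy cm [-0.12  0.09] turn 0.001
```

carry_out:
  translation:
    - [-0.06,0,0.04]
    - [-0.1,0,0.08]
    - [-0.1,0,0.08]
  turn: [0,0,0]
  gripper: [0.1,0.1,0.1]

```text
time_s: 12.68
tool_pos: [0.5386, 0.0808, 0.107]
tool_rot: [180.0, -0.4, 16.0]
force: [-1.2, 0.7, 19.3]
grip_width: 0.0236
```

```bash
python3 rel.py .539 -.0709
```

```text
12.675 [0.5386 0.0808 0.107 ] [179.97  -0.39  15.96] F [-1.19  0.7  19.27]
t,n of TCP 0.5401 -0.0699 tip z 0.0264 F t,n -0.95 1.0
dx,dy cm [-0.11  0.1 ] turn 0.0011
```

carry_out:
  translation:
    - [-0.02,0,0.04]
    - [-0.03,0,0.06]
    - [-0.03,0,0.06]
  turn: [0,0,0]
  gripper: [0.1,0.1,0.1]

```text
time_s: 13.05
tool_pos: [0.5386, 0.0808, 0.1071]
tool_rot: [180.0, -0.4, 16.0]
force: [-3.3, 1.7, 22.9]
grip_width: 0.0236
```

carry_out:
  translation:
    - [0,0,-0.15]
    - [0.05,0,-0.3]
    - [0.1,0,-0.4]
    - [0.1,0,-0.4]
  turn: [0,0,0,0]
  gripper: [0.1,0.1,0.1,0.1]

```text
time_s: 13.55
tool_pos: [0.5385, 0.0807, 0.1071]
tool_rot: [180.0, -0.3, 16.0]
force: [4.2, 3.0, 3.6]
grip_width: 0.0235
```

```bash
python3 rel.py .539 -.0709
```

```text
13.55 [0.5385 0.0807 0.1071] [180.    -0.28  15.95] F [4.2  3.   3.63]
t,n of TCP 0.54 -0.0699 tip z 0.0265 F t,n 4.86 1.74
dx,dy cm [-0.1  0.1] turn 0.0009
```

carry_out:
  translation:
    - [-0.1,0,0]
    - [-0.1,0,0]
    - [-0.1,0,0]
  turn: [0,0,0]
  gripper: [0.1,0.1,0.1]
  squeeze: 8

```text
time_s: 13.92
tool_pos: [0.5367, 0.0805, 0.1065]
tool_rot: [-180.0, -0.2, 15.9]
force: [4.0, 2.0, 2.5]
grip_width: 0.0242
```

carry_out:
  translation:
    - [0,0,0]
    - [0,0,0]
    - [0,0,0]
    - [0,0,0]
    - [0,0,0]
  turn: [0,0,0,0,0]
  gripper: [0.3,0.35,0.45,0.6,0.6]

```text
time_s: 14.55
tool_pos: [0.5349, 0.0792, 0.1059]
tool_rot: [180.0, 0.1, 15.9]
force: [-0.2, -0.6, 0.4]
grip_width: 0.049
```

```bash
python3 rel.py .539 -.0709
```

```text
14.55 [0.5349 0.0792 0.1059] [1.7999e+02 9.0000e-02 1.5910e+01] F [-0.17 -0.62  0.4 ]
t,n of TCP 0.5361 -0.0704 tip z 0.0253 F t,n -0.34 -0.55
dx,dy cm [0.29 0.05] turn 0.0002
```

carry_out:
  translation:
    - [0.2,0,-0.5]
    - [0.2,0,-3]
    - [0.2,0,-7]
    - [0.2,3,-12]
    - [0.2,6,-14]
  turn: [0,0,0,0,0]
  gripper: [0.7,0.7,0.7,0.7,0.7]

```text
time_s: 15.18
tool_pos: [0.5556, 0.0222, 0.2505]
tool_rot: [179.9, -0.3, 16.0]
force: [-0.6, -0.4, -0.2]
grip_width: 0.0613
```

carry_out:
  translation:
    - [0,1,0]
    - [0,1,0]
    - [0,1,0]
  turn: [0,0,0]
  gripper: [0.7,0.7,0.7]

```text
time_s: 15.55
tool_pos: [0.5556, 0.0145, 0.2447]
tool_rot: [-179.9, 0.2, 16.0]
force: [-0.3, 0.3, -0.0]
grip_width: 0.0607
```

```bash
python3 snap.py wrist:w9 scene:s9 side:d9
python3 - <<'E'
import cv2
a=cv2.imread("pics/s9.png");d=cv2.imread("pics/d9.png");b=cv2.imread("pics/w9.png")
r=lambda im,x,y,w,h,s:cv2.convertScaleAbs(cv2.resize(im[y:y+h,x:x+w],None,fx=s,fy=s,interpolation=2),alpha=1.3,beta=15)
cv2.imwrite("pics/c9.png",cv2.hconcat([r(a,315,160,100,100,4),r(d,255,135,100,100,4)]))
cv2.imwrite("pics/c9b.png",r(b,200,20,220,200,2.8))
E
```

```text
15.55 [0.5556 0.0145 0.2447] [-1.7992e+02  1.5000e-01  1.6050e+01] [-0.32  0.25 -0.03] 0.0606846157208025 0.36
```

View pics/c9.png

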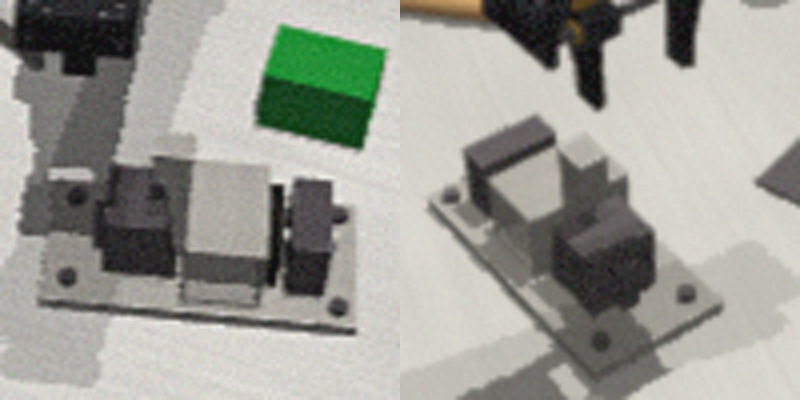

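View pics/c9b.png

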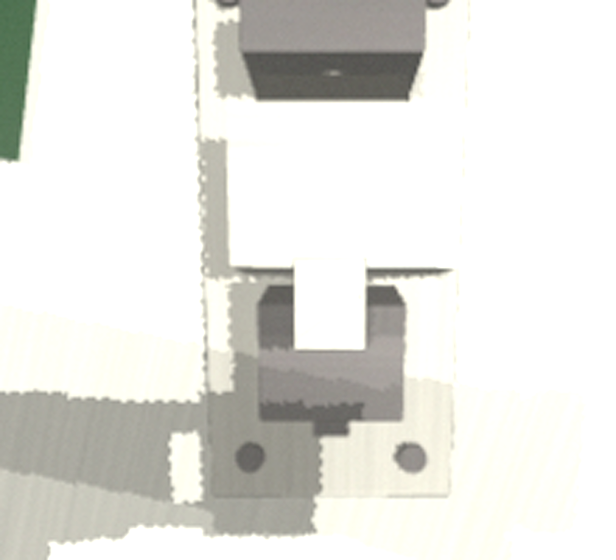

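View pics/s9.png

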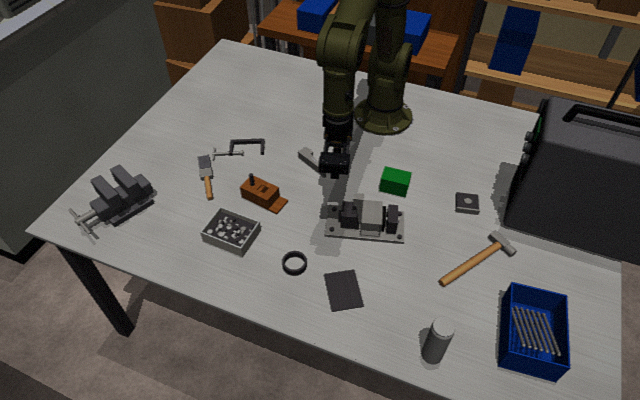

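Run:
```python
from edge import *
c=pickle.load(open("pics/w9.pkl","rb")); g=cv2.imread("pics/w9.png",0)
n=np.array([-.274,.9617]);t=np.array([.9617,.274])
f=lambda p:(200+p[0]/2.8,20+p[1]/2.8)
print(f((330,100)),f((250,268)),f((330,262)),f((330,349)))
A={"tubeback":(vedge(g,range(294,344,3),51,60,1),.072),"tubeL":(vedge(g,range(285,303,2),110,121,-1),.072),"tubeR":(vedge(g,range(333,358,2),110,121,-1),.072),
"headbot":(vedge(g,range(308,329,2),139,150,-1),.132),"postL":(vedge(g,range(294,304,2),122,132,1),.072),"postR":(vedge(g,range(334,343,2),122,132,1),.072)}
for k,(p,z) in A.items():
    d,m,s=wline(c,p,z); print(k,p[:,1].mean().round(1),np.degrees(np.arctan2(d[1],d[0])).round(2),'n',(m@n).round(4),'t',(m@t).round(4),s.round(5))
```

```text
(317.8571428571429, 55.714285714285715) (289.2857142857143, 115.71428571428572) (317.8571428571429, 113.57142857142858) (317.8571428571429, 144.64285714285717)
tubeback 55.6 16.05 n 0.0072 t 0.5407 2e-05
tubeL 114.8 14.23 n -0.053 t 0.5096 0.0001
tubeR 114.9 16.36 n -0.0529 t 0.567 3e-05
headbot 144.2 15.65 n -0.0826 t 0.5376 3e-05
postL 128.5 20.09 n -0.0677 t 0.515 0.00013
postR 128.8 12.99 n -0.0679 t 0.56 9e-05
```

```bash
python3 -c "
from cell import sign_off
print(sign_off())"
```

```text
the job is handed in; nothing more can be done
None
```

I took the small gib-head wedge from the rack and set it point down in the jig gap, sloping side to the post, held in the jaws until it touched. I then pressed it down in small steps until the hand force read 22.9 N, inside the 16–24 N you gave. After that I eased the load off, let go and lifted clear. The job was handed in at 15.7 s, well inside the 56 s limit.

**Last checks:**
- **Wedge:** it stands upright on its own, with its tip about 45.6 mm below the post's edge. It did not move when I took the load off; after letting go I checked it only in the pictures.
- **Tube:** it lies flat and has moved about 0.8–0.9 mm towards the backstop. That fits the free play being taken up and the pad slightly compressed.
- **Bench:** the final scene picture shows nothing else disturbed.

**What disagreed or stayed unchecked:**
- **Cameras:** the wrist camera put the wedge and jig 2–3 mm away from where the scene and side cameras put them. The fit relied on wrist measurements alone, so this made no difference.
- **Tube clamping:** the tube's force on the pad could not be measured directly; I judged it from the hand force and the tube's movement.

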